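Reset the depth stop of the screen press and put its pad back

TASK

Set the screen press up for the next phone. Swing the lock lever of the jam nut counter-clockwise (seen from above) well past half of its swing to free the depth screw, turn the brass wing screw until its red pointer lines up with the green mark on the dial, then swing the lever back clockwise fully tight without losing the setting. Last, pick up the blue pressure pad and drape it astride the middle of the steel press bar so that it sits all the way down; leave the green mark where it is and the things around the press undisturbed.

Things in the scene. Friction and masses are not known exactly. Their poses are not given: they have to be found in the camera images.
- press: Fixed screen press; place and yaw (within 0.3) vary. Grey base plate 130 x 250 x 12 mm (x, y, z), a black phone lying on it. Origin: centre of its underside; at zero yaw x points away from the robot, y to its left. At y = -0.09 a dark head block bears the white dial (radius 50 mm, top at z = 89 mm), jam nut and depth screw. At y = +0.101 to +0.123 a dark post, 32 mm wide, z to 94 mm.
- screw_axis (a point): Point on the vertical axis that the depth screw, the jam nut, the pointer and the mark all turn about, at press x = 0, y = -0.09, 85 mm above the worktop. It has the axes of the press. (A tall red heat gun on its stand is fixed right of the press, at about world x = 0.45, y = -0.53: draw the arm in to clear it when coming from the right.)
- nut (a joint): Jam nut angle, rad. 0 = tight (hard stop); grows counter-clockwise from above to a stop at 1.4. Starts tight, at 0 to 0.03. At 0 the lever points 195 degrees counter-clockwise from press +x. Stays where left (friction 0.5 N m: 7 to 10 N at the knob). Below 0.1 it clamps the screw (about 1 N m); above 0.45 the screw is free.
- lever_knob (a point): Grip point on the axis of the lever's black upright knob, 118 mm above the worktop, 70 mm from the screw axis; turns with the nut. x points outward along the lever, z up. The knob is a round post of 14 mm diameter, 93 to 130 mm above the worktop, on a 7 mm rod (96.5 mm above the worktop) from the hexagon nut (33 mm over corners, top at 102.5 mm).
- screw (a joint): Angle of the depth screw, rad; grows counter-clockwise seen from above; stops at -0.3 and 2.2. At 0 the pointer points 55 degrees clockwise of press +x. Starts at 0 to 0.3. Stays where it is left (friction 0.05 N m when the nut is loose).
- head_grip (a point): Grip point on the brass wing head of the screw: on the screw axis, 131 mm above the worktop. The wing is 44 mm long (this point's x), 12 mm thick (y), 110 to 136 mm above the worktop; below it a collar of 27 mm diameter, from 106 mm up. x points along the wing toward the red pointer, z up.
- pointer_tip (a point): Tip of the red pointer (4 mm wide, 2.5 mm thick), fixed to the screw, 44 mm from the screw axis and 108.5 mm above the worktop. It points along the wing.
- mark_tip (a point): Where the pointer tip must come: 44 mm from the screw axis, 108.5 mm above the worktop, straight inward of the green fin, over its green line on the dial. The fin (9 x 6 x 18 mm, 47 to 56 mm from the axis, 85 to 103 mm above the worktop) is clipped stiffly on the dial's rim; its place varies, always 0.65 to 1.5 rad counter-clockwise (from above) of the pointer's start.
- bar_top (a point): Middle of the free part of the square steel press bar, on its flat top: press x = 0, y = +0.03, 85 mm above the worktop. Axes of the press; the bar runs along y, is 16 mm wide (x) and 20 mm high, and is free 65 mm to either side of this point.
- pad: Loose blue pad, 60 to 130 g: inverted U, 36 mm wide (x), 60 long (y), 64 high, on its legs left of the press; yaw within 0.6. Origin: underside, midway between the legs; z up. Legs 5 mm thick, 26 mm apart inside, 34 mm down from the 6 mm top plate. Grip rib on the plate: 10 mm thick (x), 50 long (y), 40 to 64 mm above the origin. Either way round is right.
- pad_seat (a point): Underside of the pad's top plate, in the middle: 34 mm above the pad's origin. It comes to rest on the bar's top.
- reel: Blue solder reel, 52 mm diameter, 40 mm high, standing on the worktop; origin under its centre. Bystander.
- tin: Small white round tin, 44 mm diameter, 20 mm high; origin under its centre. Bystander.
- tape: Roll of masking tape lying flat, 104 x 102 x 25 mm; origin under its centre. Bystander.
- adaptor: Black power adaptor brick, 108 x 48 x 29 mm (x, y, z); origin under its centre. Bystander.
Things that resemble listed ones, but are neither listed nor needed, are in the scene too. Of the things that look like the pad, the smallest one is meant.

How it is judged (in metres and radians):
On the way, in this order (a step that is already met when the one before it is completed fails the run):
1. the jam nut is loosened: its lever stands over 0.7 rad from tight (value of joint nut above 0.7 rad), for 0.2 s.
2. with the nut loose, the pointer tip stands within 5 mm of the mark (value of joint nut above 0.4 rad and distance between pointer_tip and mark_tip below 0.005 m), for 0.2 s.
3. the nut is tight again with the pointer still at the mark (value of joint nut below 0.15 rad and distance between pointer_tip and mark_tip below 0.005 m), for 0.2 s.
4. the pad sits astride the press bar (z of pad_seat in the frame of bar_top between -0.004 and 0.004 m and x of pad_seat in the frame of bar_top between -0.009 and 0.009 m and y of pad_seat in the frame of bar_top between -0.034 and 0.034 m), for 0.2 s.
At the end, for the whole second after the job is handed in: Nut within 0.15 rad of tight, pointer tip within 5 mm of the mark point, pad released and at rest astride the bar: top plate within 4 mm of the bar's top, within 9 mm of its middle line and 34 mm of the middle of its free part, upright within 0.12 rad (all of step 3 and all of step 4 and angle between pad_seat's own z axis and vertical below 0.12 rad and linear speed of pad below 0.02 m/s); the robot touches nothing.
It fails at once if the solder reel is moved over 20 mm (distance of reel from where it was at the start of the episode above 0.02 m).
It fails at once if the tin is moved over 20 mm (distance of tin from where it was at the start of the episode above 0.02 m).
It fails at once if the tape is moved over 20 mm (distance of tape from where it was at the start of the episode above 0.02 m).
It fails at once if the adaptor is moved over 20 mm (distance of adaptor from where it was at the start of the episode above 0.02 m).
It fails at once if the green mark is pushed over 2 mm along the rim (distance of mark_tip from where it was at the start of the episode above 0.002 m).
It also fails if it takes over 72 s, if anything falls off the work surface, if the arm or the gripper's body presses on something with over 40 N, if the wrist force passes 120 N, or if a joint passes its speed limit or range.

ROBOT

A 6-joint arm with a two-finger parallel gripper is mounted at the origin on a cart in front of the work surface, level with it; the furniture and walls round the work are solid. World frame = base frame: x ahead of the robot, y to its left, z up, the work surface at z = 0. Lengths are in mm, angles in rad, forces in N, time in s.
With the tool pointing down it reaches from about 350 to 975 mm from the base axis. Payload 7.1 kg.
Tool frame: the origin (TCP) lies between the finger pads; the fingertips stand 19 mm ahead of it and the grasp point (between the pads) is the TCP (ctrl.tcp_to_tips is the distance from the TCP to the fingertips, in mm); z points along the fingers, y is the line along which they close (so a half turn about z gives the same grasp; the last joint's range is limited). The gripper opens to 88 mm and grips with 3 to 60 N. Pads are 20 mm wide; open, the fingers measure 115 mm over their backs; the gripper's body (75 mm by 178 mm) begins 61 mm behind the grasp point.
Start: joints at [-1.347, 0.423, 1.63, -0, 1.089, -0.019], TCP at [150.283, -606.647, 241.675] pointing down, gripper open.
Joint ranges: [-3, 3], [-0.9, 2.11], [0.09, 2.58], [-1.31, 4.45], [0.11, 2.69], [-2.54, 2.54]. Speed limits (rad/s): [2.39, 2.39, 3.01, 3.14, 3.14, 3.14].

INTERFACE

Orientations are given as a rotation vector (axis times angle).
In Python, from workcell import status, optics, ctrl gives the robot as it stands. The module is installed in compiled form; this text tells all that it offers.
- The arm moves only by the shell command python3 -m inch 'ROWS'. ROWS is JSON, a list that holds one entry, the list of rows, each a list of 7 numbers: the shift along the tool's x, y, z in mm, then the turn, a rotation vector about the tool's x, y, z in rad, then the opening in per cent of the stroke, from 0 (shut) to 100 (fully open). A call has 1 to 20 rows; each row is the pose to reach, as a shift and turn from the pose commanded when the call began, along the tool's axes at that moment; what a row does not reach only later rows make up. A row lasts 1/10 s, in which the tool goes at most 50 mm and 8.59 degrees, less where a joint would pass 70% of its speed; a pose out of reach is approached as far as the arm can. A call with a gripper value outside its range is refused whole. The fingers move at their own pace and stop on an object; the grip force is fixed at half the most. Time passes only in rows, so rows that repeat a pose let the fingers close. It gives the time, the measured TCP pose, the force, the opening and the grip force at its end, in the units of the state.
- status.get_obs(): the state, without advancing time (a new reading comes with each control period).
- optics.get_image(name): name is "side" or "top" or "wrist"; returns a dict with "frame" (480x640x3 uint8, red, green, blue), "fx", "fy", "cx", "cy" (pixels), "rvec" (rotation vector, rad) and "tvec" (3), from world to camera coordinates, as OpenCV has them; the wrist camera has in their place "hand_eye" (4x4, takes a point from camera to tool coordinates, whose origin is the TCP and whose axes are the flange's). Camera axes: x right, y down, z forward; pixel columns grow to the right and rows downward; lengths in mm; the calibration is good to about 2 mm. A picture is of the moment at which its call begins: read the wrist's pose just before it. There is no depth.
- ctrl.close_job(): hands the job in; it is judged then, once.
The state is a dict: "t": time; "qpos": joint angles; "qvel": joint speeds; "joint_torque": joint torques, N m; "ee_pos": TCP position; "orientation": TCP orientation; "ft_force": force on the tool from outside, world axes, zero at the start; "moment": the same for the moment, N m; "width": finger opening in mm; "grasp_force": force on a finger pad.
Only numpy, scipy, OpenCV 4.12 (cv2) and the standard library are available. Lean on these libraries where they do the work, as an engineer would, in place of code of your own. Each camera call takes 0.05 s, during which the arm holds its last target. There are 200 camera calls.

## Working session

There is one attempt and no reset: what is moved stays moved. The work goes in short steps, Python scripts to look and compute and a shell command to move; the robot and the scene stay as the last step left them, time stands still between calls to the robot, and variables do not carry over. Pictures are saved under pics/ and viewed, at most 13 in all, crops included, and the job is handed in when it is done.

```bash
mkdir -p pics
cat > h.py <<'E'
import numpy as np,cv2
from scipy.spatial.transform import Rotation as R
from workcell import status,optics,ctrl
def cam(name):
    o=status.get_obs(); im=optics.get_image(name)
    K=np.array([[im['fx'],0,im['cx']],[0,im['fy'],im['cy']],[0,0,1]])
    if name=='wrist':
        T=np.eye(4);T[:3,:3]=R.from_rotvec(o['orientation']).as_matrix();T[:3,3]=o['ee_pos']
        W=T@np.array(im['hand_eye']); Rc=W[:3,:3]; c=W[:3,3]
    else:
        Rw=R.from_rotvec(np.ravel(im['rvec'])).as_matrix(); Rc=Rw.T; c=-Rc@np.ravel(im['tvec'])
    return dict(f=im['frame'],K=K,Rc=Rc,c=c)
def ray(C,uv,z):
    d=C['Rc']@np.linalg.inv(C['K'])@np.array([uv[0],uv[1],1.]); return C['c']+d*(z-C['c'][2])/d[2]
def proj(C,p):
    q=C['K']@C['Rc'].T@(np.array(p,float)-C['c']); return q[:2]/q[2]
def save(C,n): cv2.imwrite('pics/'+n,C['f'][...,::-1])
E
python3 - <<'E'
from h import *
import pickle
o=status.get_obs();print(o)
for n in('top','side'):
    C=cam(n);save(C,n+'0.png');pickle.dump(C,open(n+'.pkl','wb'));print(n,C['c'],C['Rc'].round(2).tolist(),C['K'][0,0])
E
```

```text
{'t': 0.0, 'qpos': array([-1.34701373e+00,  4.23825789e-01,  1.63064089e+00, -2.98286335e-05,
        1.08858010e+00, -1.89808909e-02]), 'qvel': array([-0.00070784,  0.00062112,  0.00016636, -0.00048863, -0.00067819,
        0.00086994]), 'joint_torque': array([ 4.00897392e-03, -5.44619465e+01, -2.73664480e+01,  6.46917103e-02,
        2.29204382e-02, -1.26059895e-04]), 'ee_pos': array([ 150.1604857 , -606.18345129,  240.93035677]), 'orientation': array([-3.11704186e+00, -3.80243051e-01,  2.74640647e-04]), 'ft_force': array([-0.58159047, -0.5991238 ,  0.04010077]), 'moment': array([-7.01001550e-03,  3.11187176e-02,  8.95712403e-05]), 'grasp_force': 0.0, 'width': 88.0037996321116}
top [426.83871123  49.69211009 971.37266665] [[-0.03, -0.99, 0.1], [-1.0, 0.03, -0.0], [-0.0, -0.1, -1.0]] 433.7177663104211
side [ 561.49041744 -905.75918945  779.54665549] [[1.0, 0.04, -0.03], [0.05, -0.56, 0.82], [0.01, -0.83, -0.56]] 523.5557895943414
```

View pics/top0.png

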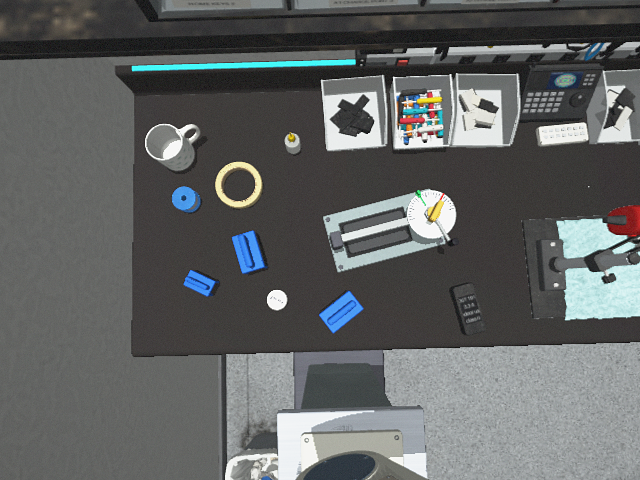

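View pics/side0.png

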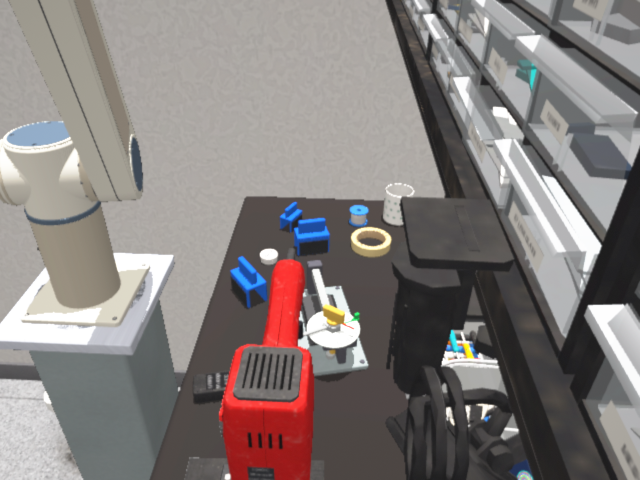

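Top view: the press dial is at (431,215), the red pointer at (442,198), the green mark at (419,194) and the lever knob at (450,243). Three blue U-pieces could be the pad: (200,283), (249,252) and (341,312). The one at (200,283) looks smallest, so I'll measure the areas and check it in an enlarged crop.

Run:
```python
from h import *
import pickle
C=pickle.load(open('top.pkl','rb'));f=C['f'];hsv=cv2.cvtColor(f,cv2.COLOR_RGB2HSV)
m=cv2.inRange(hsv,(100,120,80),(125,255,255))
for c in cv2.findContours(m,0,2)[0]:
    if cv2.contourArea(c)>80 : 
        (u,v),wh,a=cv2.minAreaRect(c); b=cv2.boxPoints(((u,v),wh,a)); P=[ray(C,x,40)[:2].round() for x in b]; print('blue',(u,v),cv2.contourArea(c),ray(C,(u,v),40).round(),[np.linalg.norm(P[i]-P[i-1]).round() for i in(0,1)],P)
x0,y0=380,170
s=np.s_[170:270,370:480]
def cen(mm,z,nm):
    ys,xs=np.nonzero(mm); print(nm,len(xs),xs.mean()+370,ys.mean()+170,ray(C,(xs.mean()+370,ys.mean()+170),z).round(1))
h=hsv[s]
cen(cv2.inRange(h,(45,100,60),(85,255,255)),100,'green')
r=cv2.inRange(h,(0,130,90),(8,255,255))|cv2.inRange(h,(170,130,90),(180,255,255));cen(r,108.5,'red')
cen(cv2.inRange(h,(18,120,120),(35,255,255)),136,'brass')
# plate
g=cv2.inRange(hsv,(75,8,90),(110,80,210));g[:170]=0;g[290:]=0;g[:,:300]=0;g[:,470:]=0
c=max(cv2.findContours(g,0,2)[0],key=cv2.contourArea);print('plate',cv2.minAreaRect(c),[ray(C,x,12)[:2].round() for x in cv2.boxPoints(cv2.minAreaRect(c))])
w=cv2.inRange(h,(0,0,200),(180,40,255));c=max(cv2.findContours(w,0,2)[0],key=cv2.contourArea);e=cv2.minEnclosingCircle(c);print('dial',e,ray(C,(e[0][0]+370,e[0][1]+170),89))
a=cv2.resize(f[170:285,310:470],None,fx=5,fy=5,interpolation=2)
cv2.imwrite('pics/crop1.png',a[...,::-1])
cv2.imwrite('pics/crop2.png',cv2.resize(f[170:345,160:380],None,fx=3.4,fy=3.4)[...,::-1])
for p in [(0,0)]: pass
```

```text
blue (340.72998046875, 311.4220886230469) 933.5 [364.  14.  40.] [np.float64(51.0), np.float64(85.0)] [array([360.,  64.]), array([410.,  -5.]), array([369., -36.]), array([319.,  33.])]
blue (200.1097412109375, 283.0121765136719) 481.0 [433. 313.  40.] [np.float64(68.0), np.float64(40.0)] [array([430., 352.]), array([466., 335.]), array([436., 274.]), array([400., 291.])]
blue (247.95001220703125, 251.85000610351562) 907.0 [497. 210.  40.] [np.float64(87.0), np.float64(54.0)] [array([531., 249.]), array([546., 197.]), array([463., 171.]), array([448., 222.])]
blue (185.90000915527344, 199.20001220703125) 545.5 [616. 343.  40.] [np.float64(66.0), np.float64(51.0)] [array([608., 384.]), array([654., 361.]), array([623., 303.]), array([577., 326.])]
green 41 419.3414634146342 195.26829268292684 [ 597.7 -151.3  100. ]
red 10 441.7 195.9 [ 593.4 -194.4  108.5]
brass 171 435.187134502924 210.64327485380116 [ 559.4 -172.3  136. ]
plate ((384.5332336425781, 229.6244659423828), (58.42500305175781, 114.08013153076172), 75.0685806274414) [array([574.,  48.]), array([ 634., -201.]), array([ 505., -228.]), array([447.,  19.])]
dial ((41.72352981567383, 49.0), 44.009788513183594) [ 550.90716163 -135.75449658   89.        ]
```

View pics/crop1.png

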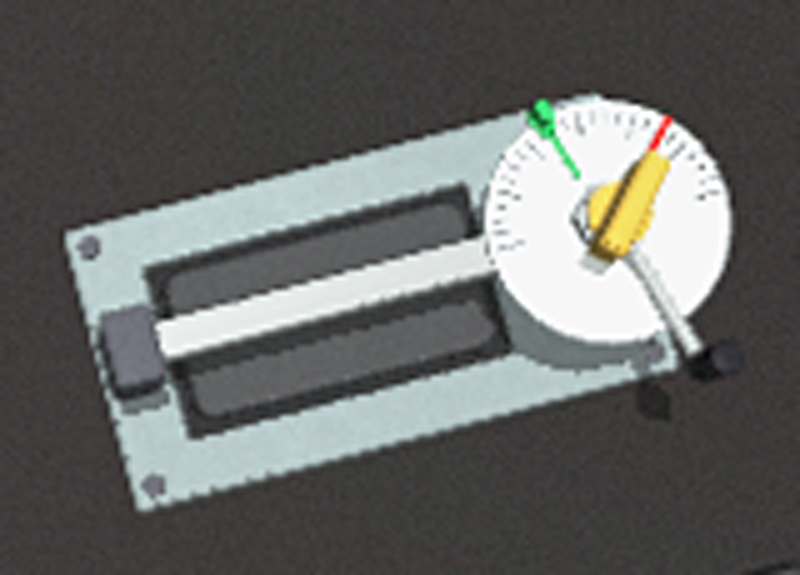

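View pics/crop2.png

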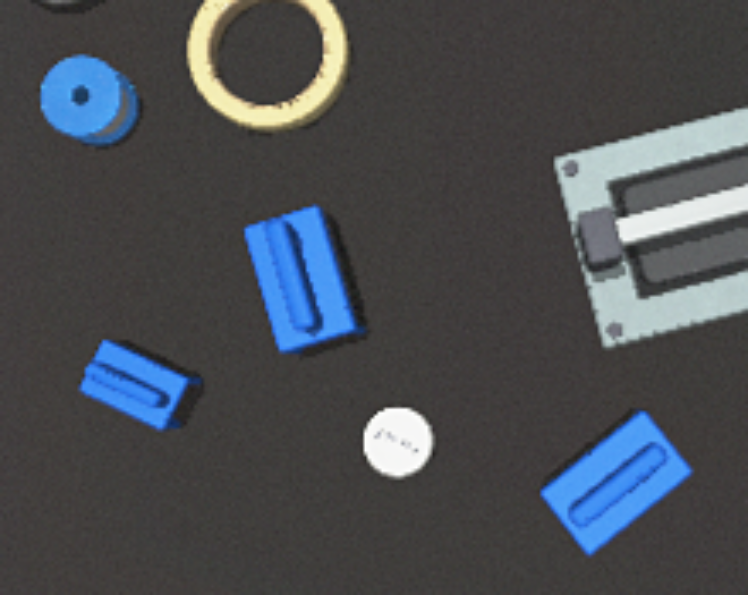

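The crop confirms it. The small U-block at (200,283) measures about 68x40 mm at its apparent height. Its look-alikes are about 87x54 mm (249,252) and 85x51 mm (341,312), so (200,283) is the pad. The press is in the crop with the lever at tight, the pointer right of the top and the mark to its left.

```bash
cat >> h.py <<'E'
def to(p,ang=None):
    "tool-frame shift (mm) and z-turn to bring TCP to p with tool y at world angle ang (rad, mod pi)"
    o=status.get_obs();M=R.from_rotvec(o['orientation']).as_matrix()
    s=M.T@(np.array(p,float)-o['ee_pos']); ya=np.arctan2(M[1,1],M[0,1])
    t=0 if ang is None else -((ang-ya+np.pi/2)%np.pi-np.pi/2)
    return s.round(1),round(float(t),3),'yang',round(float(ya),3),'q',o['qpos'].round(2),'F',o['ft_force'].round(1)
E
python3 - <<'E'
from h import *
import pickle
C=pickle.load(open('top.pkl','rb'))
P=lambda u,v,z:ray(C,(310+u/5,170+v/5),z)
a=P(65,232,12);b=P(137,510,12);d=a-b;print('yaw',np.arctan2(d[1],d[0]),np.linalg.norm(d))
c=P(607,220,89);print('dial c',c)
s=P(165,340,85);e=P(482,250,85);d=e-s;print('bar yaw',np.arctan2(d[0],-d[1]))
yaw=np.arctan2((a-b)[1],(a-b)[0])
mid=(a+b)/2; ex=np.array([np.cos(yaw),np.sin(yaw),0]);ey=np.array([-ex[1],ex[0],0])
print('axis from left edge',mid-215*ey)
k=P(728,358,130);print('knob',k,np.degrees(np.arctan2(*(k-c)[[1,0]])))
for n,u,v,z in(('ptr',668,118,108.5),('grn',542,108,103)):
    p=P(u,v,z);print(n,p,np.arctan2(*(p-c)[[1,0]]))
h=np.array(optics.get_image('wrist')['hand_eye']);print(h.round(2))
print(to((150,-400,300)),to((480,-190,330)))
E
```

```text
yaw 0.22185482989052124 127.9389534089675
dial c [ 560.08822992 -176.67610071   89.        ]
bar yaw 0.24847821986762156
axis from left edge [ 558.2947163  -177.93564195   12.        ]
knob [ 498.25178096 -210.38076893  130.        ] -151.40689883354435
ptr [ 598.0005148  -198.49604549  108.5       ] -0.5222381933932697
grn [ 604.71541212 -149.11434132  103.        ] 0.5532604499240329
[[  -0.     -0.96   -0.28   77.81]
 [   1.     -0.      0.     -0.71]
 [  -0.     -0.28    0.96 -142.91]
 [   0.      0.      0.      1.  ]]
(array([  49.4, -200.4,  -58.7]), 0.0, 'yang', -1.328, 'q', array([-1.35,  0.42,  1.63, -0.  ,  1.09, -0.02]), 'F', array([0.2, 0.8, 0.4])) (array([ 420.2, -324.9,  -88.5]), 0.0, 'yang', -1.328, 'q', array([-1.35,  0.42,  1.63, -0.  ,  1.09, -0.02]), 'F', array([0.2, 0.8, 0.4]))
```

```bash
python3 -m inch '[[[49,-200,-59,0,0,0,100],[49,-200,-59,0,0,0,100],[49,-200,-59,0,0,0,100],[49,-200,-59,0,0,0,100],[49,-200,-59,0,0,0,100],[491,-322,-9,0,0,-0.257,60],[491,-322,-9,0,0,-0.257,60],[491,-322,-9,0,0,-0.257,60],[491,-322,-9,0,0,-0.257,60],[491,-322,-9,0,0,-0.257,60],[491,-322,-9,0,0,-0.257,60],[491,-322,-9,0,0,-0.257,60],[491,-322,-9,0,0,-0.257,60],[491,-322,-9,0,0,-0.257,60],[491,-322,-9,0,0,-0.257,60],[491,-322,-9,0,0,-0.257,60],[491,-322,-9,0,0,-0.257,60],[491,-322,-9,0,0,-0.257,60],[491,-322,-9,0,0,-0.257,60],[491,-322,-9,0,0,-0.257,60]]]'
python3 - <<'E'
from h import *
import pickle
C=cam('wrist');save(C,'w1.png');pickle.dump(C,open('w1.pkl','wb'))
print(C['c'],status.get_obs()['qpos'])
E
```

```text
t: 2.15
ee_pos: [548.8, -176.8, 251.1]
orientation: [3.044, 0.775, 0.001]
ft_force: [-0.3, 0.6, -0.2]
width: 52.7
grasp_force: 0.0
[ 616.99328245 -139.06955683  394.06711423] [-3.32038543e-01  3.41630239e-01  1.73112204e+00 -3.39530897e-05
  1.06835086e+00  7.40187656e-01]
```

View pics/w1.png

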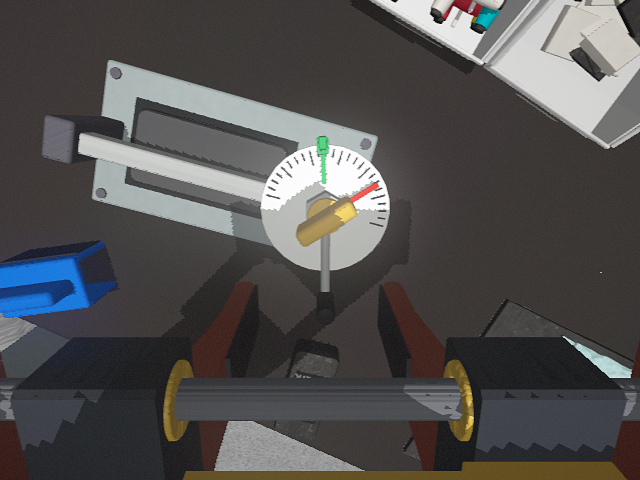

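The wrist view shows the dial centre at about (326,207), pointer tip (378,184), green fin (322,145) with its line down to (324,183), and knob top (325,300).

Run:
```python
from h import *
import pickle
C=pickle.load(open('w1.pkl','rb'));f=C['f'];hsv=cv2.cvtColor(f,cv2.COLOR_RGB2HSV)
c=ray(C,(326,207.5),89);k=ray(C,(325,299),130)
print('c',c,'r',[np.linalg.norm((ray(C,p,89)-c)[:2]).round(1) for p in((261,207),(390,207),(326,145),(326,271))])
print('knob',k,np.linalg.norm((k-c)[:2]),np.arctan2(*(k-c)[[1,0]])%6.283)
s=np.s_[120:280,250:400];h=hsv[s]
def pts(m):
    ys,xs=np.nonzero(m);return np.c_[xs+250,ys+120].astype(float)
G=pts(cv2.inRange(h,(45,100,60),(85,255,255)));Rd=pts(cv2.inRange(h,(0,130,90),(8,255,255))|cv2.inRange(h,(170,130,90),(180,255,255)));B=pts(cv2.inRange(h,(15,110,90),(35,255,255)))
gl=G[G[:,1]>158];g=ray(C,gl.mean(0),89);print('mark line',len(gl),gl.mean(0),np.arctan2(*(g-c)[[1,0]]))
r=Rd;p=np.array([ray(C,x,108.5) for x in r]);q=p.mean(0);print('red',len(r),r.mean(0),np.arctan2(*(q-c)[[1,0]]), 'tip r',np.sort(np.linalg.norm((p-c)[:,:2],axis=1))[[0,-1]])
v=p[:,:2]-p[:,:2].mean(0);u=np.linalg.svd(v)[2][0];print('red dir',np.arctan2(u[1],u[0]))
print(to((k[0],k[1],122)))
```

```text
c [ 565.09143842 -174.67796486   89.        ] r [np.float64(50.1), np.float64(49.3), np.float64(47.0), np.float64(52.2)]
knob [ 513.52504833 -201.3461122   130.        ] 58.054135682746846 3.6186896416120726
mark line 89 [323.21348315 171.38202247] 0.5794230112742815
red 148 [364.27702703 191.85135135] -0.5529644513805937 tip r [19.909817   41.50295566]
red dir 2.631457398549116
(array([-43. ,   4.6, 129.1]), 0.0, 'yang', -1.072, 'q', array([-0.33,  0.34,  1.73, -0.  ,  1.07,  0.74]), 'F', array([-0.3, -1. , -0.4]))
```

```bash
python3 -m inch '[[[-59,4,60,0,0,0,50],[-59,4,60,0,0,0,50],[-59,4,60,0,0,0,50],[-59,4,129,0,0,0,50],[-59,4,129,0,0,0,50],[-59,4,129,0,0,0,50],[-59,4,129,0,0,0,50],[-59,4,129,0,0,0,0],[-59,4,129,0,0,0,0],[-59,4,129,0,0,0,0],[-59,4,129,0,0,0,0],[-59,4,129,0,0,0,0],[-59,4,129,0,0,0,0],[-59,4,129,0,0,0,0],[-59,4,129,0,0,0,0]]]'
```

```text
t: 3.7
ee_pos: [500.7, -209.1, 122.5]
orientation: [3.041, 0.776, 0.003]
ft_force: [-0.4, -6.4, 0.5]
width: 13.2
grasp_force: 30.0
```

```bash
python3 -m inch '[[[0.3,7,0,0,0,-0.1,0],[1.4,13.9,0,0,0,-0.2,0],[3.1,20.7,0,0,0,-0.3,0],[5.5,27.3,0,0,0,-0.4,0],[8.6,33.6,0,0,0,-0.5,0],[12.2,39.5,0,0,0,-0.6,0],[16.5,45.1,0,0,0,-0.7,0],[21.2,50.2,0,0,0,-0.8,0],[26.5,54.8,0,0,0,-0.9,0],[32.2,58.9,0,0,0,-1.0,0],[35.2,60.7,0,0,0,-1.05,0],[35.2,60.7,0,0,0,-1.05,0],[35.2,60.7,0,0,0,-1.05,0],[35.2,60.7,0,0,0,-1.05,0]]]'; python3 -c "
from h import *
print(to((500,-210,122)))"
```

```text
t: 5.1
ee_pos: [559.7, -245.4, 122.5]
orientation: [2.243, 2.197, -0.001]
ft_force: [-1.5, -4.9, 3.4]
width: 13.4
grasp_force: 30.0
(array([ 34.2, -60.5,   0.3]), 0.0, 'yang', -0.021, 'q', array([-0.43,  0.56,  1.73, -0.  ,  0.85, -0.41]), 'F', array([-1.5, -4.9,  3.4]))
```

```bash
python3 -m inch '[[[0,0,0,0,0,0,40],[0,0,0,0,0,0,40],[0,0,0,0,0,0,40],[0,0,-50,0,0,0,40],[0,0,-90,0,0,0,40],[69,0.5,-127,0,0,2.08,40],[69,0.5,-127,0,0,2.08,40],[69,0.5,-127,0,0,2.08,40],[69,0.5,-127,0,0,2.08,40],[69,0.5,-127,0,0,2.08,40],[69,0.5,-127,0,0,2.08,40],[69,0.5,-127,0,0,2.08,40],[69,0.5,-127,0,0,2.08,40],[69,0.5,-127,0,0,2.08,40],[69,0.5,-127,0,0,2.08,40],[69,0.5,-127,0,0,2.08,40],[69,0.5,-127,0,0,2.08,40],[69,0.5,-127,0,0,2.08,40],[69,0.5,-127,0,0,2.08,40],[69,0.5,-127,0,0,2.08,40]]]'
python3 - <<'E'
from h import *
import pickle
python=0
print(to((561.5,-176,250),-2.1))
C=cam('wrist');save(C,'w2.png');pickle.dump(C,open('w2.pkl','wb'))
E
```

```text
t: 7.1
ee_pos: [561.4, -175.0, 248.5]
orientation: [-3.031, 0.824, 0.001]
ft_force: [0.2, -0.1, 0.1]
width: 35.0
grasp_force: 0.0
(array([ 0.5,  0.8, -1.5]), -0.002, 'yang', -2.102, 'q', array([-0.32,  0.36,  1.71,  0.  ,  1.07,  1.78]), 'F', array([ 0.2, -0.1,  0.1]))
```

View pics/w2.png

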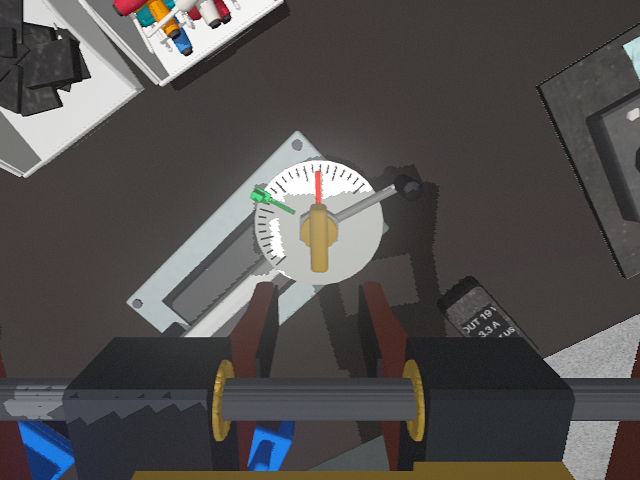

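The lever now stands loose at (408,187), pointing right in this picture. The wing and pointer (318,175) are lined up with the gripper, with the mark at (260,195) and the dial centre at about (319,222).

```bash
cat > meas.py <<'E'
from h import *
import sys,pickle
def run(C,box):
    f=C['f'];hsv=cv2.cvtColor(f,cv2.COLOR_RGB2HSV);x0,y0,x1,y1=box
    m=np.zeros(f.shape[:2],np.uint8);m[y0:y1,x0:x1]=255
    P=lambda mm:np.argwhere(mm&m)[:,::-1].astype(float)
    w=(cv2.inRange(hsv,(0,0,120),(180,30,255)))&m
    c=max(cv2.findContours(w,0,2)[0],key=cv2.contourArea)
    G=P(cv2.inRange(hsv,(45,100,60),(85,255,255)));Rd=P(cv2.inRange(hsv,(0,130,90),(8,255,255))|cv2.inRange(hsv,(170,130,90),(180,255,255)))
    out={}
    for n,X,z in(('green',G,89),('red',Rd,108.5)):
        p=np.array([ray(C,x,z)[:2] for x in X]);u=np.linalg.svd(p-p.mean(0))[2][0]
        out[n]=p;print(n,len(p),X.mean(0).round(),p.mean(0).round(1),'dir',np.arctan2(u[1],u[0]).round(3))
    return out
def ang(p,c):
    return np.arctan2(p[1]-c[1],p[0]-c[0])
E
python3 - <<'E'
from meas import *
C=pickle.load(open('w2.pkl','rb'))
e=[ray(C,p,89)[:2] for p in((255.5,222),(383.5,222),(319,159.5),(319,284.5))];print(np.round(e,1))
c=np.array([562.5,-175.5])
cc=(e[0]+e[1]+e[2]+e[3])/4;print('c',cc,[np.linalg.norm(x-cc).round(1) for x in e])
o=run(C,(240,140,400,300))
for c in(cc,np.array([561.5,-176])):
    g=o['green'];gl=g[np.linalg.norm(g-c,axis=1)<46];r=o['red']
    print(c,'mark',ang(gl.mean(0),c),'ptr',ang(r.mean(0),c),'knob',ang(ray(C,(410,186),130),c),'dist',np.linalg.norm(r-c,axis=1).max())
print(to((cc[0],cc[1],134),ang(o['red'].mean(0),cc)-np.pi/2))
E
```

```text
[[ 589.5 -134.3]
 [ 539.4 -219.6]
 [ 605.6 -200.7]
 [ 519.8 -150.3]]
c [ 563.5928599  -176.22556079] [np.float64(49.3), np.float64(49.6), np.float64(48.6), np.float64(50.9)]
green 283 [268. 200.] [ 599.4 -152. ] dir -2.54
red 128 [317. 186.] [ 591.7 -191.1] dir 2.63
[ 563.5928599  -176.22556079] mark 0.5885357720003842 ptr -0.4879216541907307 knob -1.5637074312021881 dist 41.83769482213393
[ 561.5 -176. ] mark 0.5528634475938563 ptr -0.4647392877628295 knob -1.5333565307546724 dist 43.82038302281441
(array([  2.5,  -0. , 114.5]), -0.039, 'yang', -2.098, 'q', array([-0.32,  0.36,  1.71,  0.  ,  1.07,  1.78]), 'F', array([-0. ,  0.3, -0.1]))
```

```bash
python3 -m inch '[[[1,0,50,0,0,0.01,40],[1,0,90,0,0,0.01,40],[1,0,114,0,0,0.01,40],[1,0,114,0,0,0.01,40],[1,0,114,0,0,0.01,0],[1,0,114,0,0,0.01,0],[1,0,114,0,0,0.01,0],[1,0,114,0,0,0.01,0],[1,0,114,0,0,0.01,0],[1,0,114,0,0,0.01,0]]]'; python3 -c "
from h import *
print(to((562.3,-176,134)))"
```

```text
t: 8.15
ee_pos: [563.3, -176.4, 136.4]
orientation: [3.027, -0.838, 0.004]
ft_force: [-1.4, -2.5, 7.4]
width: 11.7
grasp_force: 29.9
(array([-1.1,  0.1,  2.4]), 0.0, 'yang', -2.111, 'q', array([-0.32,  0.51,  1.78, -0.  ,  0.85,  1.79]), 'F', array([-1.4, -2.5,  7.4]))
```

```bash
python3 -m inch '[[[0,0,-1,0,0,-0.1,0],[0,0,-2,0,0,-0.2,0],[0,0,-2,0,0,-0.3,0],[0,0,-2,0,0,-0.4,0],[0,0,-2,0,0,-0.5,0],[0,0,-2,0,0,-0.6,0],[0,0,-2,0,0,-0.7,0],[0,0,-2,0,0,-0.8,0],[0,0,-2,0,0,-0.9,0],[0,0,-2,0,0,-1.0,0],[0,0,-2,0,0,-1.06,0],[0,0,-2,0,0,-1.06,0],[0,0,-2,0,0,-1.06,0]]]'
python3 - <<'E'
from h import *
print(to((562.3,-176,134)))
C=cam('wrist');save(C,'w3.png')
E
```

```text
t: 9.45
ee_pos: [563.2, -175.1, 136.5]
orientation: [-3.036, -0.807, -0.003]
ft_force: [4.8, 3.1, -8.4]
width: 11.9
grasp_force: 29.9
(array([-1.2,  0.4,  2.5]), 0.0, 'yang', -1.051, 'q', array([-0.32,  0.51,  1.78,  0.  ,  0.85,  0.73]), 'F', array([ 4.8,  3.1, -8.4]))
```

View pics/w3.png

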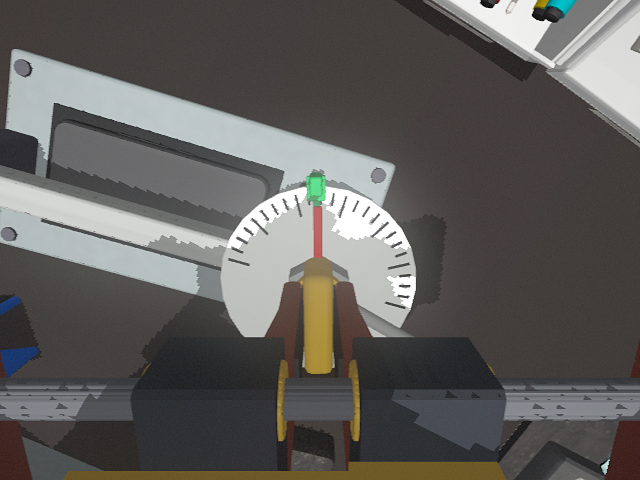

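The pointer (318,230) lies over the green line, straight inward of the fin (316,188), so it is aligned. I'll release the wing and check the angle after lifting.

```bash
python3 -m inch '[[[0,0,0,0,0,0,40],[0,0,0,0,0,0,40],[0,0,0,0,0,0,40],[0,0,-40,0,0,0,40],[0,0,-80,0,0,0,40],[0,0,-112,0,0,0,40],[0,0,-112,0,0,0,40],[0,0,-112,0,0,0,40],[0,0,-112,0,0,0,40]]]'
python3 - <<'E'
from meas import *
C=cam('wrist');pickle.dump(C,open('w4.pkl','wb'));save(C,'w4.png')
o=run(C,(240,120,400,300))
for c in([562,-176],[563.5,-176]):
    c=np.array(c);g=o['green'];r=o['red']
    print('mark',ang(g.mean(0),c),'ptr',ang(r.mean(0),c))
print(to((559.7,-245.4,122.5),-.021))
E
```

```text
t: 10.4
ee_pos: [561.6, -175.5, 247.6]
orientation: [-3.035, -0.807, 0.003]
ft_force: [-0.6, -0.1, -0.2]
width: 34.9
grasp_force: 0.0
green 193 [317. 162.] [ 604.6 -149.6] dir -2.635
red 100 [318. 185.] [ 592.5 -157.5] dir -2.615
mark 0.5544162276910882 ptr 0.546260097460974
mark 0.5705783086855772 ptr 0.5689072927074235
(array([-36. ,  60. , 124.7]), -1.03, 'yang', -1.051, 'q', array([-0.32,  0.36,  1.71, -0.  ,  1.07,  0.73]), 'F', array([-0.7,  0.3, -0.1]))
```

```bash
python3 -m inch '[[[-36,60,40,0,0,-1.03,40],[-36,60,40,0,0,-1.03,40],[-36,60,40,0,0,-1.03,40],[-36,60,40,0,0,-1.03,40],[-36,60,40,0,0,-1.03,40],[-36,60,40,0,0,-1.03,40],[-36,60,40,0,0,-1.03,40],[-36,60,40,0,0,-1.03,40],[-36,60,80,0,0,-1.03,40],[-36,60,124.5,0,0,-1.03,40],[-36,60,124.5,0,0,-1.03,40],[-36,60,124.5,0,0,-1.03,40],[-36,60,124.5,0,0,-1.03,0],[-36,60,124.5,0,0,-1.03,0],[-36,60,124.5,0,0,-1.03,0],[-36,60,124.5,0,0,-1.03,0],[-36,60,124.5,0,0,-1.03,0]]]'; python3 -c "
from h import *
print(to((559.7,-245.4,122.5),-.021))"
```

```text
t: 12.15
ee_pos: [560.7, -246.2, 125.8]
orientation: [2.244, 2.197, -0.001]
ft_force: [-4.4, -1.1, 6.1]
width: 13.0
grasp_force: 30.0
(array([ 0.7, -1. ,  3.3]), -0.0, 'yang', -0.021, 'q', array([-0.43,  0.55,  1.73, -0.  ,  0.86, -0.41]), 'F', array([-4.4, -1.1,  6.1]))
```

```bash
python3 -m inch '[[[0.3,-7,0,0,0,0.1,0],[1.4,-13.9,0,0,0,0.2,0],[3.1,-20.7,0,0,0,0.3,0],[5.5,-27.3,0,0,0,0.4,0],[8.6,-33.6,0,0,0,0.5,0],[12.2,-39.5,0,0,0,0.6,0],[16.5,-45.1,0,0,0,0.7,0],[21.2,-50.2,0,0,0,0.8,0],[26.5,-54.8,0,0,0,0.9,0],[32.2,-58.9,0,0,0,1.0,0],[34.6,-60.4,0,0,0,1.04,0],[35.8,-61,0,0,0,1.06,0],[36.4,-61.4,0,0,0,1.07,0],[36.4,-61.4,0,0,0,1.07,0],[36.4,-61.4,0,0,0,1.07,0]]]'; python3 -c "
from h import *
print(to((500.7,-209.1,122.5),-1.072))"
```

```text
t: 13.65
ee_pos: [501.5, -211.0, 126.0]
orientation: [3.046, 0.746, 0.004]
ft_force: [-3.3, -12.6, 1.3]
width: 13.2
grasp_force: 30.0
(array([ 0.1, -2. ,  3.5]), -0.018, 'yang', -1.09, 'q', array([-0.42,  0.47,  1.89, -0.  ,  0.78,  0.68]), 'F', array([ -3.3, -12.6,   1.3]))
```

```bash
python3 -m inch '[[[0,-2,0,0,0,0,0],[0,-4,0,0,0,0,0],[0,-4,0,0,0,0,0],[0,-4,0,0,0,0,0]]]'; python3 -m inch '[[[0,3,0,0,0,0,40],[0,3,0,0,0,0,40],[0,3,0,0,0,0,40],[0,3,-50,0,0,0,40],[0,3,-100,0,0,0,40],[50,0,-124,0,0,0,40],[50,0,-124,0,0,0,40],[50,0,-124,0,0,0,40],[50,0,-124,0,0,0,40],[50,0,-124,0,0,0,40]]]'
python3 - <<'E'
from meas import *
C=cam('wrist');save(C,'w5.png')
o=run(C,(240,100,420,300))
for c in([562,-176],[563.5,-176]):
    c=np.array(c);g=o['green'];r=o['red']
    print('mark',ang(g.mean(0),c),'ptr',ang(r.mean(0),c))
E
```

```text
t: 14.05
ee_pos: [500.2, -208.6, 126.1]
orientation: [3.044, 0.746, 0.005]
ft_force: [-1.2, -19.7, -0.4]
width: 13.1
grasp_force: 30.0
t: 15.05
ee_pos: [541.2, -181.3, 246.6]
orientation: [-3.05, -0.746, 0.005]
ft_force: [-0.2, -0.3, 0.5]
width: 35.2
grasp_force: 0.0
green 201 [321. 132.] [ 605.1 -149.4] dir -2.647
red 157 [323. 157.] [ 591.2 -158.3] dir -2.617
mark 0.5537661268204901 ptr 0.545522921576012
mark 0.5697393669369423 ptr 0.5691867004780045
```

View pics/w5.png

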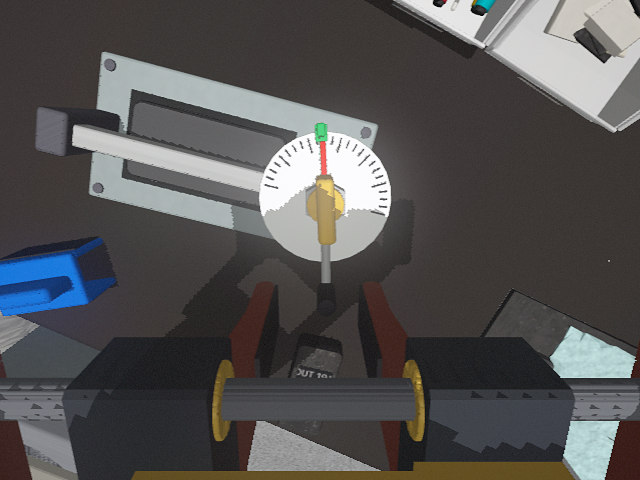

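The lever (326,300) is back at tight and the pointer (323,157) is still on the mark (321,132). Next is the pad.

```bash
python3 -m inch '[[[132,-488,0,0,0,-0.64,60],[132,-488,0,0,0,-0.64,60],[132,-488,0,0,0,-0.64,60],[132,-488,0,0,0,-0.64,60],[132,-488,0,0,0,-0.64,60],[132,-488,0,0,0,-0.64,60],[132,-488,0,0,0,-0.64,60],[132,-488,0,0,0,-0.64,60],[132,-488,0,0,0,-0.64,60],[132,-488,0,0,0,-0.64,60],[132,-488,0,0,0,-0.64,60],[132,-488,0,0,0,-0.64,60],[132,-488,0,0,0,-0.64,60],[132,-488,0,0,0,-0.64,60],[132,-488,0,0,0,-0.64,60],[132,-488,0,0,0,-0.64,60],[132,-488,0,0,0,-0.64,60],[132,-488,0,0,0,-0.64,60]]]'
python3 - <<'E'
from h import *
C=cam('wrist');save(C,'w6.png');import pickle;pickle.dump(C,open('w6.pkl','wb'))
print(to((433,313,200),-.45))
E
```

```text
t: 16.9
ee_pos: [434.8, 312.1, 248.2]
orientation: [-2.662, -1.668, -0.0]
ft_force: [-0.7, 0.9, -0.1]
width: 52.7
grasp_force: 0.0
(array([-0.1, -1.9, 48.2]), -0.001, 'yang', -0.451, 'q', array([0.6 , 0.28, 1.82, 0.  , 1.04, 1.05]), 'F', array([-0.3,  0. ,  0.4]))
```

View pics/w6.png

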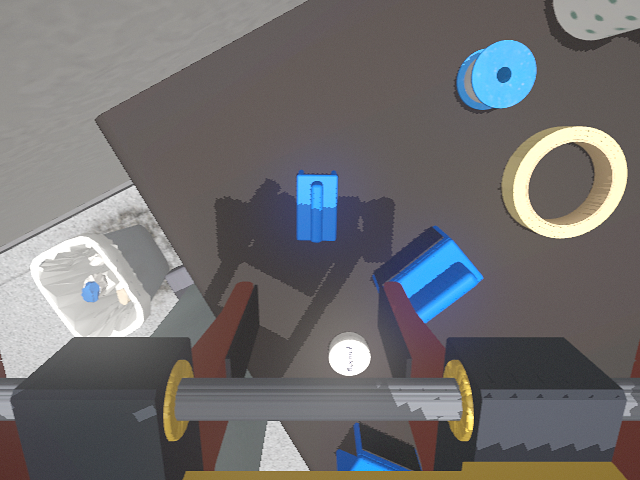

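The pad is at (316,208) with its rib vertical in the picture. The decoy at (427,280) is clear of the fingers if I use a small opening.

Run:
```python
from h import *
import pickle
C=pickle.load(open('w6.pkl','rb'))
hsv=cv2.cvtColor(C['f'],cv2.COLOR_RGB2HSV);m=cv2.inRange(hsv,(95,120,60),(125,255,255));m[:150]=0;m[260:]=0;m[:,:280]=0;m[:,360:]=0
print(cv2.minAreaRect(max(cv2.findContours(m,0,2)[0],key=cv2.contourArea)))
a=[ray(C,x,40) for x in((297,174),(338,174),(336,241),(297,241))];print(np.round(a,1),np.mean(a,0))
t,b=ray(C,(316.5,181),64),ray(C,(316,242),64);p=(t+b)/2;d=t-b;print(t,b,p,np.linalg.norm(d),np.arctan2(d[1],d[0]))
print(to((p[0],p[1],61.5),np.arctan2(d[1],d[0])-np.pi/2))
# bar
C=pickle.load(open('top.pkl','rb'))
P=lambda u,v,z:ray(C,(310+u/5,170+v/5),z)[:2]
for n,q in(('u',[(157,318),(480,238)]),('l',[(172,358),(487,268)])):
    s,e=[P(*x,85) for x in q];d=s-e;print(n,s,e,np.arctan2(-d[0],d[1]))
```

```text
((316.5, 206.0), (72.0, 41.0), 90.0)
[[434.1 351.8  40. ]
 [466.1 336.3  40. ]
 [438.8 282.2  40. ]
 [406.9 297.7  40. ]] [436.46286271 316.97092328  40.        ]
[448.18478684 341.91267131  64.        ] [425.20565406 295.64276908  64.        ] [436.69522045 318.77772019  64.        ] 51.6618272589178 1.1098464219055735
(array([  6.7,  -1.1, 186.7]), 0.01, 'yang', -0.451, 'q', array([0.6 , 0.28, 1.82, 0.  , 1.04, 1.05]), 'F', array([-0.3,  0. ,  0.4]))
u [525.42407796   9.38501316] [ 554.72770571 -124.93613181] 0.2147954744030314
l [508.73154519   3.77886802] [ 542.17217096 -127.22680937] 0.24992392685249398
```

```bash
python3 -m inch '[[[6,-1,50,0,0,0.01,35],[6,-1,100,0,0,0.01,35],[6,-1,150,0,0,0.01,35],[6,-1,170,0,0,0.01,35],[6,-1,186,0,0,0.01,35],[6,-1,186,0,0,0.01,35],[6,-1,186,0,0,0.01,35],[6,-1,186,0,0,0.01,0],[6,-1,186,0,0,0.01,0],[6,-1,186,0,0,0.01,0],[6,-1,186,0,0,0.01,0],[6,-1,186,0,0,0.01,0],[6,-1,186,0,0,0.01,0]]]'
python3 -m inch '[[[0,0,-50,0,0,0,0],[0,0,-100,0,0,0,0],[0,0,-150,0,0,0,0],[0,0,-180,0,0,0,0],[0,0,-180,0,0,0,0],[0,0,-180,0,0,0,0]]]'; python3 -c "
from h import *
print(to((533.6,-59.5,220),.232))"
```

```text
t: 18.25
ee_pos: [436.5, 318.4, 62.5]
orientation: [-2.67, -1.655, -0.001]
ft_force: [-0.4, 0.3, 4.3]
width: 10.1
grasp_force: 30.0
t: 18.85
ee_pos: [436.2, 318.1, 242.1]
orientation: [2.67, 1.655, 0.001]
ft_force: [0.2, -0.5, -1.3]
width: 9.7
grasp_force: 30.0
(array([-294.9,  255.2,   22.1]), -0.693, 'yang', -0.461, 'q', array([ 0.61,  0.3 ,  1.82, -0.  ,  1.02,  1.07]), 'F', array([ 0.2, -0.5, -1.3]))
```

```bash
python3 -m inch '[[[-295,255,22,0,0,-0.693,0],[-295,255,22,0,0,-0.693,0],[-295,255,22,0,0,-0.693,0],[-295,255,22,0,0,-0.693,0],[-295,255,22,0,0,-0.693,0],[-295,255,22,0,0,-0.693,0],[-295,255,22,0,0,-0.693,0],[-295,255,22,0,0,-0.693,0],[-295,255,22,0,0,-0.693,0],[-295,255,22,0,0,-0.693,0],[-295,255,22,0,0,-0.693,0],[-295,255,22,0,0,-0.693,0],[-295,255,22,0,0,-0.693,0],[-295,255,22,0,0,-0.693,0],[-295,255,22,0,0,-0.693,0],[-295,255,22,0,0,-0.693,0]]]'
python3 - <<'E'
from h import *
import pickle
print(to((533.6,-59.5,220),.232))
C=cam('wrist');save(C,'w7.png');pickle.dump(C,open('w7.pkl','wb'))
print([proj(C,(533.6-.23*s,-59.5+.973*s,85)).round(1) for s in (-60,0,60)])
E
```

```text
t: 20.45
ee_pos: [533.5, -59.0, 220.3]
orientation: [1.948, 2.464, 0.0]
ft_force: [-0.7, -0.2, -1.6]
width: 9.6
grasp_force: 30.0
(array([-0.5, -0.1,  0.3]), 0.001, 'yang', 0.233, 'q', array([-0.13,  0.32,  1.84,  0.  ,  0.98, -0.36]), 'F', array([-0.7, -0.2, -1.6]))
[array([316.8, 312.1]), array([316.8, 236.2]), array([316.7, 150.8])]
```

View pics/w7.png

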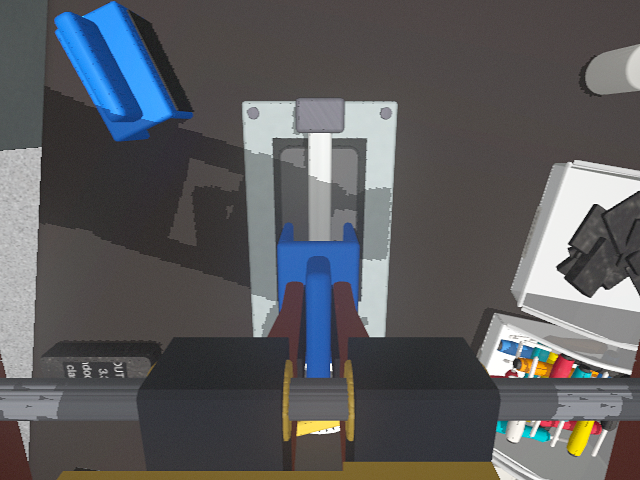

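The bar runs vertically at u≈320 and the pad, legs straddling, is centred at u≈318.5. I'll shift +1.2 mm and lower.

```bash
python3 -m inch '[[[0,1.2,40,0,0,0,0],[0,1.2,60,0,0,0,0],[0,1.2,70,0,0,0,0],[0,1.2,78,0,0,0,0],[0,1.2,86,0,0,0,0],[0,1.2,94,0,0,0,0],[0,1.2,100,0,0,0,0],[0,1.2,104,0,0,0,0],[0,1.2,106,0,0,0,0],[0,1.2,106,0,0,0,0],[0,1.2,106,0,0,0,0]]]'
```

```text
t: 21.6
ee_pos: [534.9, -59.1, 114.4]
orientation: [1.949, 2.463, 0.0]
ft_force: [-0.5, 0.3, -1.1]
width: 9.6
grasp_force: 30.0
```

```bash
python3 -m inch '[[[0,0,1,0,0,0,0],[0,0,2,0,0,0,0],[0,0,2,0,0,0,0]]]'; python3 -m inch '[[[0,0,0,0,0,0,12],[0,0,0,0,0,0,20],[0,0,0,0,0,0,30],[0,0,0,0,0,0,30],[0,0,0,0,0,0,30],[0,0,-30,0,0,0,30],[0,0,-70,0,0,0,30],[0,0,-107,0,0,0,30],[-60,0,-130,0,0,0,30],[-60,0,-130,0,0,0,30],[-60,0,-130,0,0,0,30],[-60,0,-130,0,0,0,30],[-60,0,-130,0,0,0,30]]]'
python3 - <<'E'
from h import *
C=cam('wrist');cv2.imwrite('pics/w8.png',C['f'][...,::-1])
T=cam('top')
a=cv2.resize(T['f'][170:285,310:470],None,fx=3.5,fy=3.5,interpolation=2);b=cv2.resize(C['f'],(536,402))[:, :239]
b=cv2.resize(C['f'][60:460,120:520],(402,402));a=cv2.resize(T['f'][170:285,310:424],(398,402))
cv2.imwrite('pics/w8b.png',np.hstack([a,b])[...,::-1])
E
```

```text
t: 21.9
ee_pos: [535.1, -59.2, 113.5]
orientation: [1.949, 2.463, 0.001]
ft_force: [-3.2, 0.5, 10.7]
width: 9.6
grasp_force: 30.0
t: 23.2
ee_pos: [547.4, -116.5, 240.7]
orientation: [-1.947, -2.462, 0.002]
ft_force: [0.1, 1.2, -0.0]
width: 26.2
grasp_force: 0.0
```

View pics/w8b.png

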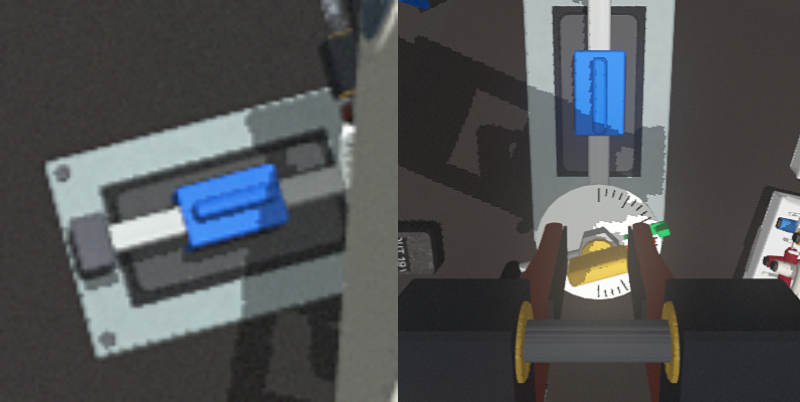

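The pad sits square astride the bar, centred at about (600,93) in the right half. Contact came at the fully seated height, and the pointer is still on the mark. I'm handing the job in.

```bash
python3 -c "
from h import *
print(ctrl.close_job())"
```

```text
the job is handed in; nothing more can be done
None
```

The press is set and the job is handed in (no verdict was returned): the nut is tight again with the pointer within about 0.01 rad of the mark, and the smallest blue pad sits fully down astride the bar, all in about 23 s.

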